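# Change over the corner stop and hold the marble in its corner

### The job

Swap the whetstone and the marble block: the whetstone that lies in the wooden corner stop goes to the green tray, lying flat inside it, and the marble block from the tray goes to the corner stop. There, flat on the plate, slide the marble into the corner until one long side is flush against the long fence and one end is flush against the short fence, and finish still gripping it and pushing it firmly against both fences at once. Leave the plaster torso and the jar as they stand.

Things in the scene. Friction and masses are not known exactly. Their poses are not given: they have to be found in the camera images.
- corner_stop: fixed fixture: brown wooden plate 150 x 180 x 12 mm (x, y, z) with two bare aluminium fences screwed on top. Origin: centre of the plate's underside, on the table; z up. Its yaw varies between 0.25 and 0.75 rad. Plate top at z = 12 mm. The fences stand 10 mm above the plate (top at 22 mm) and are rigid
- long_fence: long aluminium fence of the corner stop, 16 x 148 x 10 mm, along the plate's +x edge (the edge away from the robot); origin at the centre of its underside, at [63, -14, 12] mm in the corner stop's frame, same axes; its working face is the -x face
- short_fence: short aluminium fence of the corner stop, 80 x 16 x 10 mm, along the plate's +y edge (the robot's left); origin at the centre of its underside, at [5, 78, 12] mm in the corner stop's frame, same axes; its working face is the -y face. Blocks rub on plate and fences (friction coefficient 0.5 to 0.75), so part of the push felt can be mere rubbing
- corner (a point): the corner: where the planes of the two fences' working faces meet at the level of the plate's top, at [55, 70, 12] mm in the corner stop's frame, with the same axes (x square to the long fence, y square to the short fence). The fences leave a 10 mm gap at the very corner. The marble fully home has its origin at about [-25, -45, 0] mm here
- tray: fixed shallow green tray, 126 x 190 x 14 mm outside, walls and floor 5 mm thick, so 116 x 180 mm inside and 9 mm deep; origin at the centre of its underside on the table, z up. Its yaw varies between 0.25 and 0.75 rad
- tray_in (a point): centre of the tray's inner floor, 5 mm above the table, axes of the tray. For setting a block down on the way, the bare table round world [0.335, 0.29] m is always free: the marble set there parallel to the corner stop is 25 mm clear of everything
- whetstone: two-grit sharpening stone, a plain bar 48 x 150 x 24 mm (x, y, z), 0.25 to 0.5 kg; origin at the centre of its underside, long axis y, z up. At the start it lies on the corner stop's plate, nearly parallel to the long fence, about 3 to 18 mm clear of both fences
- marble: sawn white marble block 50 x 90 x 44 mm (x, y, z) with slightly eased edges, 0.37 to 0.74 kg; origin at the centre of its underside, long axis y, z up. At the start it lies flat in the tray, its long axis roughly along the tray's. Gripped across its 50 mm width above the fences' height it can be pushed home between the fingers
- torso: white plaster torso, fragile, 99 x 150 mm and 298 mm tall, loose, standing towards the back of the table; origin at the centre of its underside
- jar: round jar with a lid, 60 mm across and 81 mm tall, loose, standing towards the back left of the table; origin at the centre of its underside

How it is judged (in metres and radians):
On the way:
1. the whetstone lies flat inside the tray (horizontal distance between whetstone and tray_in below 0.04 m and z of whetstone in the frame of tray_in below 0.004 m and angle between whetstone's own z axis and vertical below 0.04 rad and linear speed of whetstone below 0.02 m/s), for 0.2 s.
At the end, for the whole second after the job is handed in: Marble gripped, flat on the plate, still, within 4 mm of the corner and 0.035 rad of parallel, pressing over 2 N on each fence; whetstone flat and at rest on the tray floor, its centre within 40 mm of the tray's. Ends while holding (all of step 1 and contact force between marble and long_fence above 2 N and contact force between marble and short_fence above 2 N and contact force between the fingers and marble above 2 N and angle between the y axis of marble and the y axis of corner_stop, either way round below 0.035 rad and angle between marble's own z axis and vertical below 0.05 rad and z of marble in the frame of corner between -0.004 and 0.004 m and x of marble in the frame of corner between -0.029 and -0.021 m and y of marble in the frame of corner between -0.049 and -0.041 m and linear speed of marble below 0.01 m/s); the arm keeps its last pose, push and grip.
It fails at once if the plaster torso is moved more than 30 mm or tipped (distance of torso from where it was at the start of the episode above 0.03 m or angle between torso's own z axis and vertical above 0.2 rad).
It fails at once if the jar is moved more than 30 mm or tipped (distance of jar from where it was at the start of the episode above 0.03 m or angle between jar's own z axis and vertical above 0.3 rad).
It also fails if it takes over 72 s, if anything falls off the work surface, if the arm or the gripper's body presses on something with over 40 N, if the wrist force passes 120 N, or if a joint passes its speed limit or range.

### The arm

A 6-joint arm with a two-finger parallel gripper is mounted at the origin on a cart in front of the work surface, level with it; the furniture and walls round the work are solid. World frame = base frame: x ahead of the robot, y to its left, z up, the work surface at z = 0. Lengths are in mm, angles in rad, forces in N, time in s.
With the tool pointing down it reaches from about 275 to 725 mm from the base axis. Payload 15.9 kg.
Tool frame: the origin (TCP) lies on the centre line of the jaws, within the pads' length; the fingertips stand 25 mm ahead of it and the grasp point (between the pads) lies 6 mm ahead of it; z points along the fingers, y is the line along which they close (so a half turn about z gives the same grasp; the last joint's range is limited). The gripper opens to 85 mm and grips with 20 to 120 N. Pads are 22 mm wide; open, the fingers measure 114 mm over their backs; the gripper's body (76 mm by 85 mm) begins 54 mm behind the grasp point. The pads swing forward as they close: fully open they stand 13 mm farther back than shut.
Start: joints at [1.208, 0.213, -0.034, 1.323, 0, 1.571], TCP at [177.44, 467.44, 256.306] pointing down, gripper open.
Joint ranges: [-2.98, 2.98], [-0.74, 1.72], [-1.14, 1.35], [-2.1, 2.04], [-1.57, 1.44], [-3.14, 3.14]. Speed limits (rad/s): [1.89, 1.89, 2.39, 2.57, 3.14, 3.14].

### API

Orientations are given as a unit quaternion [w, x, y, z].
In Python, from plant import * gives the robot as it stands. The module is installed in compiled form; this text tells all that it offers.
- The arm moves only by the shell command python3 -m pendant 'ROWS'. ROWS is text: rows parted by semicolons, each of 5 numbers parted by spaces: the closure, from -1 (fully open) to 1 (shut), then the shift along the tool's x, y, z in units of 50 mm (1.0 is 50 mm), then the turn about the tool's z in units of 8 degrees (1.0 is 8 degrees). In form: grip tx ty tz yaw; .... A call has 1 to 10 rows; each row is the pose to reach, as a shift and turn from the pose commanded when the call began, along the tool's axes at that moment; what a row does not reach only later rows make up. A row lasts 1/8 s, in which the tool goes at most 62.5 mm and 10.7 degrees, less where a joint would pass 70% of its speed; a pose out of reach is approached as far as the arm can. A call with a gripper value outside its range is refused whole. The fingers move at their own pace and stop on an object; the grip force is fixed at half the most. Time passes only in rows, so rows that repeat a pose let the fingers close. It gives the time, the measured TCP pose, the force, the opening and the grip force at its end, in the units of the state.
- get_obs(): the state, without advancing time (a new reading comes with each control period).
- camera(name): name is "scene" or "top" or "wrist"; returns the picture (400x640x3 uint8, blue, green, red); there is no depth.
- calibration(name): a dict with "fx", "fy", "cx", "cy" (pixels), "eye" and "attitude" of the camera in the world. Camera axes: x right, y down, z forward; pixel columns grow to the right and rows downward; lengths in mm; the calibration is good to about 2 mm. A picture is of the moment at which its call begins: read the wrist's pose just before it. calibration takes no time and is no camera call; for the wrist camera it gives the pose at the moment of the call.
- finish_job(): hands the job in; it is judged then, once.
The state is a dict: "time": time; "q": joint angles; "qvel": joint speeds; "effort": joint torques, N m; "eef_pos": TCP position; "orientation": TCP orientation; "wrist_force": force on the tool from outside, world axes, zero at the start; "moment": the same for the moment, N m; "opening": finger opening in mm; "grip_force": force on a finger pad.
Only numpy, scipy, OpenCV 4.12 (cv2) and the standard library are available. Lean on these libraries where they do the work, as an engineer would, in place of code of your own. Each camera call takes 0.05 s, during which the arm holds its last target. There are 200 camera calls.

## Working session

There is one attempt and no reset: what is moved stays moved. The work goes in short steps, Python scripts to look and compute and a shell command to move; the robot and the scene stay as the last step left them, time stands still between calls to the robot, and variables do not carry over. Pictures are saved under pics/ and viewed, at most 10 in all, crops included, and the job is handed in when it is done.

```bash
mkdir -p pics; python3 - <<'E'
from plant import *
import cv2
o=get_obs();print(o)
for n in("top","scene"):
    c=calibration(n);print(n,c);cv2.imwrite(f"pics/{n}0.png",camera(n))
E
```

```text
{'time': 0.0, 'q': array([ 1.20798330e+00,  2.13385371e-01, -3.50419958e-02,  1.32348624e+00,
        2.99436372e-06,  1.57080236e+00]), 'qvel': array([-0.00070151, -0.00130199, -0.00113227, -0.0004272 , -0.00110934,
        0.00057205]), 'effort': array([-1.87671663e-03, -6.86152554e+01,  4.87122488e+01,  1.74508116e-02,
        2.24130662e-05, -4.53075938e-05]), 'eef_pos': array([177.34571208, 467.17151784, 255.80832839]), 'orientation': array([-1.02256895e-04,  1.80416124e-01,  9.83590214e-01, -5.49202956e-04]), 'wrist_force': array([0.25963721, 0.22876885, 0.23301224]), 'moment': array([-0.01982873,  0.01873634,  0.02315875]), 'grip_force': 0.0, 'opening': 85.34298194159537}
top {'fx': 486.2320272979902, 'fy': 486.2320272979902, 'cx': 324.29561483929825, 'cy': 197.80162295894084, 'eye': array([494.3179    , 257.64383015, 969.34450229]), 'attitude': array([ 0.02926048, -0.69624934,  0.71669717, -0.02694177])}
scene {'fx': 380.38695237907734, 'fy': 380.38695237907734, 'cx': 315.7461778077209, 'cy': 192.37779639158333, 'eye': array([296.19641578, 744.69024658, 699.38309919]), 'attitude': array([ 0.08967057, -0.26464277,  0.90315303, -0.32594172])}
```

View pics/top0.png

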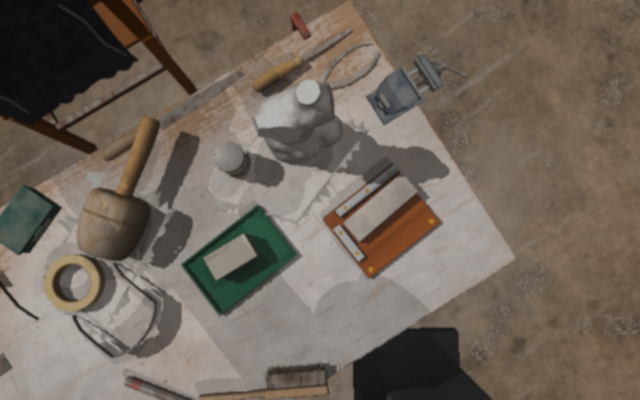

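The top view shows the tray with the marble near (240,258), the corner stop with the whetstone near (380,215), the torso near (300,120) and the jar near (232,158). I'll enlarge that area.

```bash
python3 - <<'E'
import cv2
i=cv2.imread("pics/top0.png")[155:321,175:450]
cv2.imwrite("pics/top0c.png",cv2.convertScaleAbs(cv2.resize(i,(792,478),interpolation=cv2.INTER_CUBIC),alpha=1.5))
E
```

```text
(no output)
```

View pics/top0c.png

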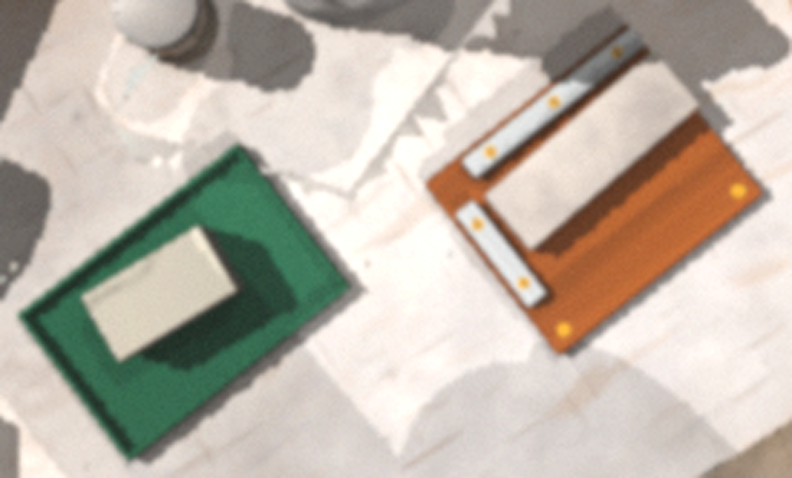

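```bash
cat > h.py <<'E'
from plant import *
import numpy as np
from scipy.optimize import least_squares
from scipy.spatial.transform import Rotation as R
def rot(q): return R.from_quat(np.roll(q,-1)).as_matrix()
def px2w(c,uv,z):
    d=rot(c["attitude"])@np.array([(uv[0]-c["cx"])/c["fx"],(uv[1]-c["cy"])/c["fy"],1.])
    return (c["eye"]+d*(z-c["eye"][2])/d[2])[:2]
def fit(P,L,yaw0=.5):
    P,L=np.array(P,float),np.array(L,float)
    f=lambda p:(L@R.from_euler('z',p[2]).as_matrix()[:2,:2].T+p[:2]-P).ravel()
    s=least_squares(f,[*P.mean(0),yaw0]); return s.x,s.fun.reshape(-1,2)
def tool():
    o=get_obs(); m=rot(o["orientation"]); return o,m
E
python3 - <<'E'
from h import *
np.set_printoptions(precision=3,suppress=True)
c=calibration("top"); print(rot(c["attitude"]))
w=lambda l,z:[px2w(c,(175+u/2.88,155+v/2.88),z) for u,v in l]
for n,l,z,L in [
 ("plate",[(428,185),(562,353),(766,192)],12,[(75,90),(-75,90),(-75,-90)]),
 ("fence",[(482,178),(648,48),(463,157),(480,203),(547,293)],22,[(55,60),(55,-88),(71,60),(45,70),(-35,70)]),
 ("whet",[(485,192),(537,248),(698,103),(655,62)],36,[(24,75),(-24,75),(-24,-75),(24,-75)]),
 ("marble",[(80,297),(197,227),(237,290),(118,362)],49,[(25,45),(25,-45),(-25,-45),(-25,45)]),
 ("tray",[(20,316),(240,147),(360,288),(132,460)],14,[(63,95),(63,-95),(-63,-95),(-63,95)])]:
    p=w(l,z); 
    x,r=fit(p,L); print(n,x,r.ravel().round(1))
print("jar",w([(160,10)],81)); print(rot(get_obs()["orientation"]))
cw=calibration("wrist");o=get_obs();m=rot(o["orientation"]);print(m.T@(cw["eye"]-o["eef_pos"]),m.T@rot(cw["attitude"]))
E
```

```text
[[-0.029 -0.996  0.079]
 [-1.     0.029  0.002]
 [-0.004 -0.079 -0.997]]
plate [523.787 147.225   0.641] [ 1.7  2.  -2.3 -0.4  0.6 -1.6]
fence [521.816 146.745   0.627] [-0.5  2.   1.1 -2.  -2.1 -1.   2.4  2.4 -0.8 -1.4]
whet [546.999 150.759   0.669] [-2.4  0.2 -2.   3.7 -2.4 -3.   6.8 -0.8]
marble [461.048 440.448   0.518] [-0.   0.4  1.2 -0.6 -0.5  0.2 -0.7  0. ]
tray [453.676 426.999   0.636] [ 0.3 -0.4  2.8 -2.  -0.3  2.8 -2.8 -0.5]
jar [array([642.979, 430.442])]
[[-0.935  0.355 -0.   ]
 [ 0.355  0.935 -0.001]
 [-0.    -0.001 -1.   ]]
[  76.475   -0.576 -117.987] [[ 0.    -0.954 -0.3  ]
 [ 1.     0.    -0.   ]
 [ 0.    -0.3    0.954]]
```

```bash
cat >> h.py <<'E'
def go(x,y,z,yaw):
    "shift and turn (row units) bringing the measured TCP to x,y,z with tool y along world angle yaw"
    o,m=tool(); d=m.T@(np.array([x,y,z])-o["eef_pos"])/50
    a=np.arctan2(m[1,1],m[0,1])-yaw; a=(a+np.pi/2)%np.pi-np.pi/2
    print("t",round(o["time"],2),"pos",o["eef_pos"].round(1),"shift",d.round(3),"turn",round(np.degrees(a)/8,3),"F",o["wrist_force"].round(1),"open",round(o["opening"],1),"grip",round(o["grip_force"],1))
E
python3 -c "
from h import *
go(461,440,150,.518)"
```

```text
t 0.1 pos [177.4 467.2 255.9] shift [-5.496  1.507  2.116] turn 4.942 F [ 0.3 -0.5  0.3] open 85.0 grip 0.0
```

```bash
python3 -m pendant '-1 -0.9 0.25 0.35 0.82; -1 -1.8 0.5 0.7 1.65; -1 -2.7 0.75 1.05 2.5; -1 -3.7 1.0 1.4 3.3; -1 -4.6 1.25 1.8 4.1; -1 -5.5 1.5 2.1 4.94; -1 -5.5 1.5 2.1 4.94; -1 -5.5 1.5 2.1 4.94'; python3 - <<'E'
from h import *
import cv2
go(461,440,150,.518)
c=calibration("wrist");print(c);i=camera("wrist");cv2.imwrite("pics/w1.png",cv2.convertScaleAbs(i,alpha=1.4))
E
```

```text
time: 1.1
eef_pos: [460.7, 439.8, 151.1]
orientation: [-0.0, 0.502, 0.865, -0.0]
wrist_force: [0.0, 0.9, -0.0]
opening: 85.6
grip_force: 0.0
t 1.1 pos [460.7 439.8 151.1] shift [0.    0.006 0.021] turn 0.006 F [ 0.   0.9 -0. ] open 85.6 grip 0.0
{'fx': 326.0814475663977, 'fy': 326.0814475663977, 'cx': 316.05546286266997, 'cy': 200.31682665513725, 'eye': array([422.84049051, 505.90135806, 269.02104798]), 'attitude': array([0.14684527, 0.95527255, 0.25382017, 0.03829034])}
```

View pics/w1.png

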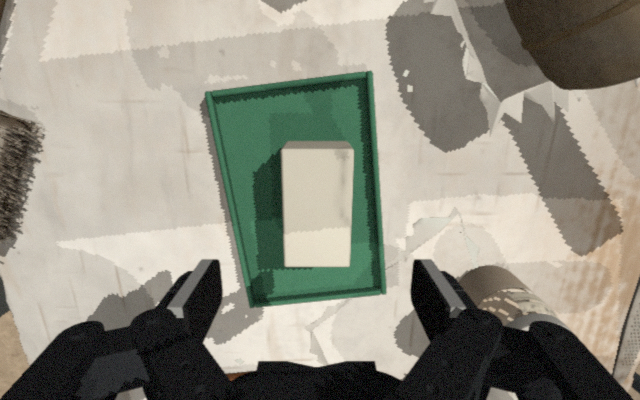

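The marble's top face spans (283,150) to (351,267), lined up with the jaws, and the tray rim is at (207,93), (372,72), (385,293) and (250,306).

```bash
python3 - <<'E'
from h import *
c=calibration("wrist")
p=[px2w(c,u,49) for u in [(283,150),(353,148),(351,267),(284,267)]]
print(fit(p,[(-25,45),(25,45),(25,-45),(-25,-45)]))
p=[px2w(c,u,14) for u in [(207,93),(372,72),(385,293),(250,306)]]
print(fit(p,[(-63,95),(63,95),(63,-95),(-63,-95)]))
go(461,440,40,.518)
E
```

```text
(array([461.89741693, 439.2844302 ,   0.52142285]), array([[-1.82349448,  0.10374694],
       [ 1.1726987 ,  0.34922222],
       [-0.01677684, -0.38826179],
       [ 0.66757261, -0.06470737]]))
(array([454.66986096, 430.06213862,   0.63345089]), array([[-2.45655615,  0.65401671],
       [ 0.38533885,  1.9403135 ],
       [ 2.02799676, -0.41811343],
       [ 0.04322053, -2.17621681]]))
t 1.15 pos [460.5 440.2 151.5] shift [-0.008  0.008  2.23 ] turn 0.011 F [0.2 0.1 0.6] open 85.3 grip 0.0
```

```bash
python3 -m pendant '-1 0 0 0.7 0; -1 0 0 1.4 0; -1 0 0 2.0 0; -1 0 0 2.15 0; 1 0 0 2.15 0; 1 0 0 2.15 0; 1 0 0 2.15 0; 1 0 0 2.15 0; 1 0 0 2.15 0'; python3 -c "
from h import *
go(335,290,100,.633)"
```

```text
time: 2.28
eef_pos: [461.6, 440.6, 45.6]
orientation: [0.0, 0.502, 0.865, 0.001]
wrist_force: [-2.7, -0.9, 8.1]
opening: 49.3
grip_force: 63.0
t 2.27 pos [461.6 440.6  45.6] shift [-1.362 -3.689 -1.097] turn -0.821 F [-2.7 -0.9  8.1] open 49.3 grip 63.0
```

```bash
python3 -m pendant '1 0 0 -0.6 0; 1 0 -0.4 -1.1 0; 1 -0.4 -1.2 -1.1 -0.3; 1 -0.8 -2.0 -1.1 -0.5; 1 -1.1 -2.9 -1.1 -0.7; 1 -1.36 -3.69 -1.1 -0.8; 1 -1.36 -3.69 -0.6 -0.8; 1 -1.36 -3.69 -0.3 -0.8; 1 -1.36 -3.69 -0.3 -0.8'; python3 -c "
from h import *
go(335,290,41,.633)"
```

```text
time: 3.4
eef_pos: [334.2, 289.2, 58.7]
orientation: [-0.0, 0.453, 0.891, -0.0]
wrist_force: [-0.6, -0.1, -5.2]
opening: 49.0
grip_force: 64.7
t 3.4 pos [334.2 289.2  58.7] shift [0.004 0.023 0.355] turn -0.022 F [-0.6 -0.1 -5.2] open 49.0 grip 64.7
```

```bash
python3 -m pendant '1 0 0 0.2 0; 1 0 0 0.36 0; 1 0 0 0.36 0; -1 0 0 0.36 0; -1 0 0 0.36 0; -1 0 0 0.36 0; -1 0 0 -0.5 0; -1 0 0 -1.5 0; -1 0 0 -2.0 0;-1 0 0 -2.0 0'; python3 -c "
from h import *
go(520,120,160,.645)"
```

```text
time: 4.65
eef_pos: [335.5, 290.3, 160.6]
orientation: [0.001, 0.453, 0.891, 0.002]
wrist_force: [0.8, -0.2, -0.1]
opening: 85.3
grip_force: 0.0
t 4.65 pos [335.5 290.3 160.6] shift [-4.926  0.976  0.014] turn -0.108 F [ 0.8 -0.2 -0.1] open 85.3 grip 0.0
```

```bash
python3 -m pendant '-1 -0.7 0.2 0 0; -1 -1.5 0.5 0 0; -1 -2.3 0.8 0 0; -1 -3.1 1.1 0 0; -1 -3.9 1.4 0 0; -1 -4.6 1.6 0 0; -1 -5.0 1.77 0 0; -1 -5.0 1.77 0 0; -1 -5.0 1.77 0 0'; python3 - <<'E'
from h import *
import cv2
go(547,151,160,.645)
c=calibration("wrist");np.save("w2.npy",c,allow_pickle=True);i=camera("wrist");cv2.imwrite("pics/w2.png",cv2.convertScaleAbs(cv2.resize(i,(800,500),interpolation=cv2.INTER_CUBIC),alpha=1.4))
E
```

```text
time: 5.78
eef_pos: [552.6, 139.8, 158.1]
orientation: [-0.001, 0.453, 0.891, -0.0]
wrist_force: [-0.7, 1.4, -0.0]
opening: 85.2
grip_force: 0.0
t 5.78 pos [552.6 139.8 158.1] shift [ 0.247  0.042 -0.039] turn -0.107 F [-0.7  1.4 -0. ] open 85.2 grip 0.0
```

View pics/w2.png

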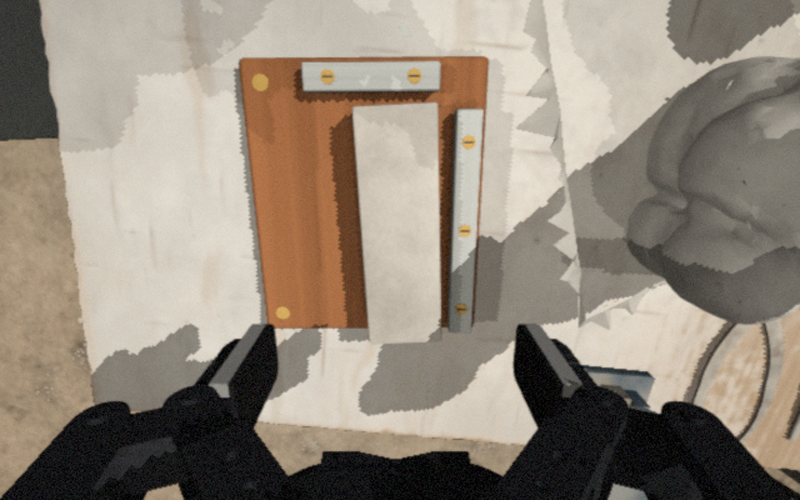

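The whetstone's top corners are at (353,107), (438,103), (440,342) and (370,343) in the enlarged picture. The long fence's inner edge runs (457,110) to (450,332), and the short fence's inner edge runs along row 90.

```bash
python3 - <<'E'
from h import *
c=np.load("w2.npy",allow_pickle=True).item()
g=lambda l,z:[px2w(c,np.array(u)/1.25,z) for u in l]
x,r=fit(g([(353,107),(438,103),(440,342),(370,343)],36),[(-24,75),(24,75),(24,-75),(-24,-75)]);print(x,r.round(1).ravel())
P=g([(457,110),(483,110),(450,332),(473,332),(303,62),(440,62),(440,90),(303,90)],22)+g([(240,58),(488,57),(268,326)],12)
s,r=fit(P,[(55,60),(71,60),(55,-88),(71,-88),(-35,86),(45,86),(45,70),(-35,70),(-75,90),(75,90),(-75,-90)]);print(s,r.round(1).ravel())
co,si=np.cos(s[2]),np.sin(s[2]);Rm=np.array([[co,-si],[si,co]])
print("whet in stop",Rm.T@(x[:2]-s[:2]),"home",Rm@[30,25]+s[:2])
go(*x[:2],46,x[2])
E
```

```text
[548.36171688 150.40620016   0.6721539 ] [-0.6  0.3  0.1  0.7  0.5  0.4  0.1 -1.4]
[523.66062401 148.09331379   0.63646454] [-0.3  0.9  0.1  1.3 -0.1 -1.  -0.2 -0.9 -0.9 -0.2  0.2  1.3  0.5  0.2
  0.6 -0.4 -1.8 -0.4  0.7  1.9  1.1 -2.6]
whet in stop [ 21.23934859 -12.82121305] home [532.92778875 186.0290444 ]
t 5.83 pos [552.6 140.  158.4] shift [0.216 0.056 2.247] turn -0.299 F [ 0.  -0.4  0. ] open 85.2 grip 0.0
```

```bash
python3 -m pendant '-1 0.1 0.03 0.8 -0.2; -1 0.22 0.06 1.6 -0.3; -1 0.22 0.06 2.2 -0.3; -1 0.22 0.06 2.2 -0.3; 0 0.22 0.06 2.2 -0.3; 1 0.22 0.06 2.2 -0.3; 1 0.22 0.06 2.2 -0.3; 1 0.22 0.06 2.2 -0.3; 1 0.22 0.06 2.2 -0.3'; python3 - <<'E'
from h import *
import cv2
go(454,428.5,150,.635)
i=camera("scene")[:,60:500];cv2.imwrite("pics/s1.png",cv2.convertScaleAbs(cv2.resize(i[80:320],(800,436),interpolation=cv2.INTER_CUBIC),alpha=1.4))
E
```

```text
time: 6.95
eef_pos: [550.1, 150.5, 50.6]
orientation: [0.001, 0.435, 0.901, 0.001]
wrist_force: [-4.2, -0.2, 13.1]
opening: 46.1
grip_force: 60.5
t 6.95 pos [550.1 150.5  50.6] shift [ 5.546  1.96  -1.988] turn 0.264 F [-4.2 -0.2 13.1] open 46.1 grip 60.5
```

View pics/s1.png

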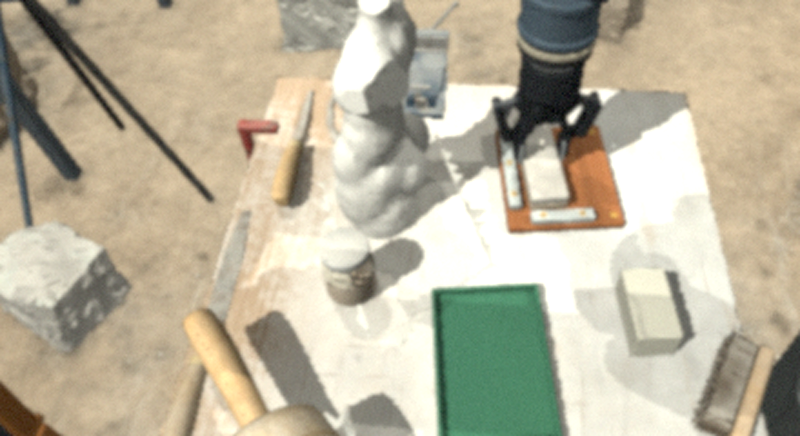

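The fingers straddle the whetstone and the marble is parked clear at (650,310). I'll lift a little and check the hold.

```bash
python3 -m pendant '1 0 0 -0.1 0; 1 0 0 -0.3 0; 1 0 0 -0.6 0; 1 0 0 -0.6 0; 1 0 0 -0.6 0'; python3 - <<'E'
from h import *
import cv2
go(454,428.5,150,.635)
i=camera("scene")[:,60:500];cv2.imwrite("pics/s2.png",cv2.convertScaleAbs(cv2.resize(i[110:220,200:380],(800,489),interpolation=cv2.INTER_CUBIC),alpha=1.4))
E
```

```text
time: 7.62
eef_pos: [549.3, 150.3, 78.8]
orientation: [0.0, 0.435, 0.901, 0.0]
wrist_force: [0.2, 0.4, -4.0]
opening: 46.1
grip_force: 62.8
t 7.62 pos [549.3 150.3  78.8] shift [ 5.542  1.972 -1.425] turn 0.264 F [ 0.2  0.4 -4. ] open 46.1 grip 62.8
```

View pics/s2.png

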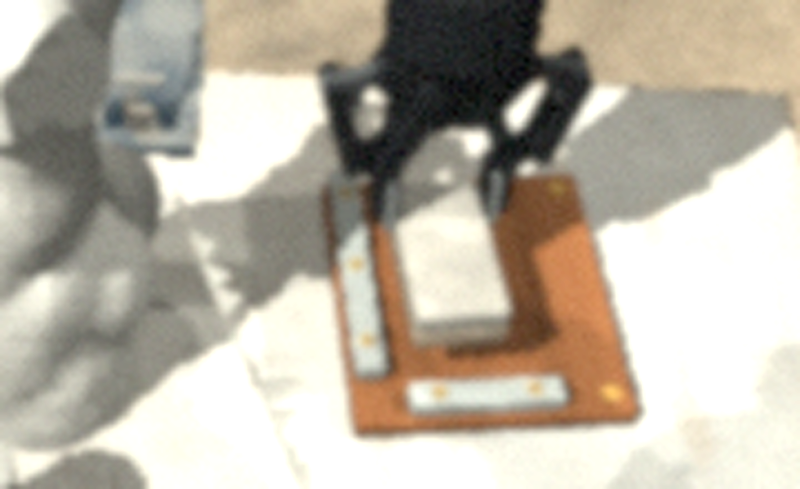

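The whetstone hangs level in the fingers, so I'll carry it to the tray.

```bash
python3 -m pendant '1 0.3 0.1 -0.3 0; 1 1.0 0.35 -0.4 0; 1 1.8 0.65 -0.4 0.1; 1 2.6 0.95 -0.4 0.2; 1 3.4 1.2 -0.4 0.26; 1 4.2 1.5 -0.4 0.26; 1 5.0 1.8 -0.4 0.26; 1 5.54 1.97 -0.3 0.26; 1 5.54 1.97 0.2 0.26; 1 5.54 1.97 0.2 0.26'; python3 - <<'E'
from h import *
import cv2
go(454,428.5,44,.635)
i=camera("scene")[150:400,200:500];cv2.imwrite("pics/s3.png",cv2.convertScaleAbs(cv2.resize(i,(720,600),interpolation=cv2.INTER_CUBIC),alpha=1.4))
E
```

```text
time: 8.93
eef_pos: [452.4, 428.3, 67.7]
orientation: [-0.001, 0.45, 0.893, -0.001]
wrist_force: [-0.8, 0.0, -2.8]
opening: 46.1
grip_force: 62.8
t 8.93 pos [452.4 428.3  67.7] shift [-0.017  0.03   0.474] turn 0.011 F [-0.8  0.  -2.8] open 46.1 grip 62.8
```

View pics/s3.png

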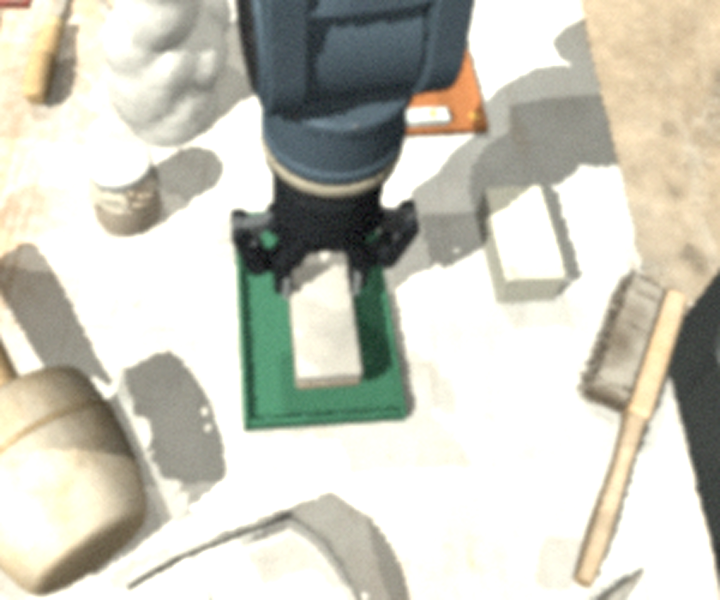

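The whetstone is centred over the tray, with its near end at (330,380) inside the walls. I'll lower it and release.

```bash
python3 -m pendant '1 0 0 0.2 0; 1 0 0 0.4 0; 1 0 0 0.47 0; 1 0 0 0.47 0'; python3 -m pendant '-1 0 0 0 0; -1 0 0 0 0; -1 0 0 0 0; -1 0 0 -0.8 0; -1 0 0 -1.6 0; -1 0 0 -2.2 0;-1 0 0 -2.2 0'; python3 - <<'E'
from h import *
import cv2
go(335,290,150,.633)
c=calibration("wrist");np.save("w3.npy",c,allow_pickle=True);i=camera("wrist");cv2.imwrite("pics/w3.png",cv2.convertScaleAbs(i,alpha=1.4))
E
```

```text
time: 9.48
eef_pos: [453.9, 428.1, 45.0]
orientation: [-0.0, 0.451, 0.893, -0.0]
wrist_force: [-0.2, 0.4, -3.5]
opening: 46.2
grip_force: 62.8
time: 10.35
eef_pos: [455.0, 429.3, 158.0]
orientation: [0.001, 0.451, 0.893, 0.002]
wrist_force: [0.4, 0.2, -0.4]
opening: 85.8
grip_force: 0.0
t 10.35 pos [455.  429.3 158. ] shift [-0.819 -3.586  0.143] turn 0.018 F [ 0.4  0.2 -0.4] open 85.8 grip 0.0
```

View pics/w3.png

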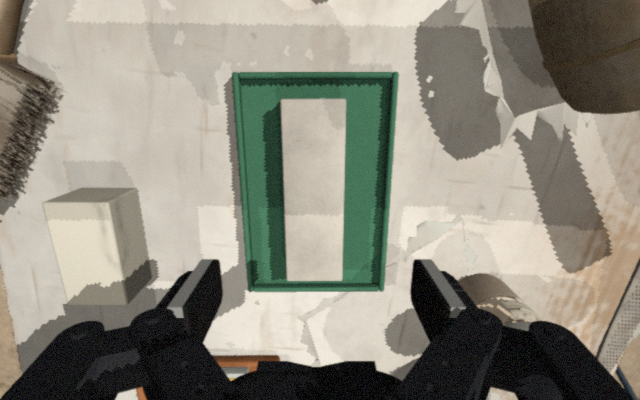

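The whetstone lies inside the tray, corners at (281,99), (346,98), (343,281) and (287,281), and the marble is still parked at left. I'll check the offset, then move to the marble.

```bash
python3 - <<'E'
from h import *
c=np.load("w3.npy",allow_pickle=True).item()
for z,l,L in[(29,[(281,99),(346,98),(343,281),(287,281)],[(-24,75),(24,75),(24,-75),(-24,-75)]),(14,[(234,74),(397,73),(383,291),(249,291)],[(-63,95),(63,95),(63,-95),(-63,-95)])]:
  x,r=fit([px2w(c,u,z) for u in l],L);print(x,r.round(1).ravel())
go(335,290,150,.633)
E
python3 -m pendant '-1 -0.1 -0.7 0 0; -1 -0.2 -1.4 0 0; -1 -0.4 -2.1 0 0; -1 -0.6 -2.8 0 0; -1 -0.82 -3.59 0 0; -1 -0.82 -3.59 0.8 0; -1 -0.82 -3.59 1.6 0; -1 -0.82 -3.59 2.0 0; -1 -0.82 -3.59 2.0 0'; python3 -c "
from h import *
go(335.3,290.3,41,.633)"
```

```text
[453.49394985 429.2535249    0.64215272] [-0.5 -0.1  0.5  0.2 -0.2  0.1  0.2 -0.1]
[455.00526347 429.29662271   0.63782415] [-2.4  0.1  0.9  1.9  1.5 -0.1 -0.  -2. ]
t 10.4 pos [454.4 428.8 156.2] shift [-0.817 -3.57   0.117] turn 0.018 F [-0.1  0.3 -0. ] open 85.7 grip 0.0
time: 11.52
eef_pos: [332.5, 287.7, 53.6]
orientation: [-0.001, 0.451, 0.893, -0.002]
wrist_force: [-0.4, 0.2, 0.6]
opening: 85.2
grip_force: 0.0
t 11.53 pos [332.5 287.7  53.6] shift [0.009 0.077 0.252] turn 0.018 F [-0.4  0.2  0.6] open 85.2 grip 0.0
```

```bash
python3 -m pendant '-1 0 0.08 0.26 0; -1 0 0.08 0.26 0; 1 0 0.08 0.26 0; 1 0 0.08 0.26 0; 1 0 0.08 0.26 0; 1 0 0.08 0.26 0; 1 0 0.08 0.26 0; 1 0 0.08 -0.3 0; 1 0 0.08 -1.1 0; 1 0 0.08 -1.1 0'; python3 -c "
from h import *
s=np.array([523.66,148.09]);t=.6365
Rm=np.array([[np.cos(t),-np.sin(t)],[np.sin(t),np.cos(t)]])
go(*(Rm@[18,12]+s),100,t)"
```

```text
time: 12.78
eef_pos: [338.3, 292.2, 112.6]
orientation: [0.001, 0.451, 0.893, 0.002]
wrist_force: [-0.4, -0.5, -5.7]
opening: 49.2
grip_force: 66.0
t 12.78 pos [338.3 292.2 112.6] shift [-4.28   1.631  0.258] turn -0.007 F [-0.4 -0.5 -5.7] open 49.2 grip 66.0
```

```bash
python3 -m pendant '1 -0.5 0.2 0 0; 1 -1.2 0.5 0 0; 1 -2.0 0.8 0 0; 1 -2.8 1.1 0 0; 1 -3.6 1.4 0 0; 1 -4.28 1.63 0 0; 1 -4.28 1.63 0.3 0; 1 -4.28 1.63 0.7 0; 1 -4.28 1.63 0.7 0; 1 -4.28 1.63 0.7 0'; python3 - <<'E'
from h import *
import cv2
s=np.array([523.66,148.09]);t=.6365
Rm=np.array([[np.cos(t),-np.sin(t)],[np.sin(t),np.cos(t)]])
go(*(Rm@[18,12]+s),58,t)
i=camera("scene")[110:220,260:440];cv2.imwrite("pics/s4.png",cv2.convertScaleAbs(cv2.resize(i,(800,489),interpolation=cv2.INTER_CUBIC),alpha=1.4))
E
```

```text
time: 14.02
eef_pos: [529.3, 167.7, 75.4]
orientation: [-0.0, 0.451, 0.893, -0.0]
wrist_force: [0.2, 0.4, -4.3]
opening: 48.8
grip_force: 65.7
t 14.03 pos [529.3 167.7  75.4] shift [-0.008  0.037  0.347] turn -0.003 F [ 0.2  0.4 -4.3] open 48.8 grip 65.7
```

View pics/s4.png

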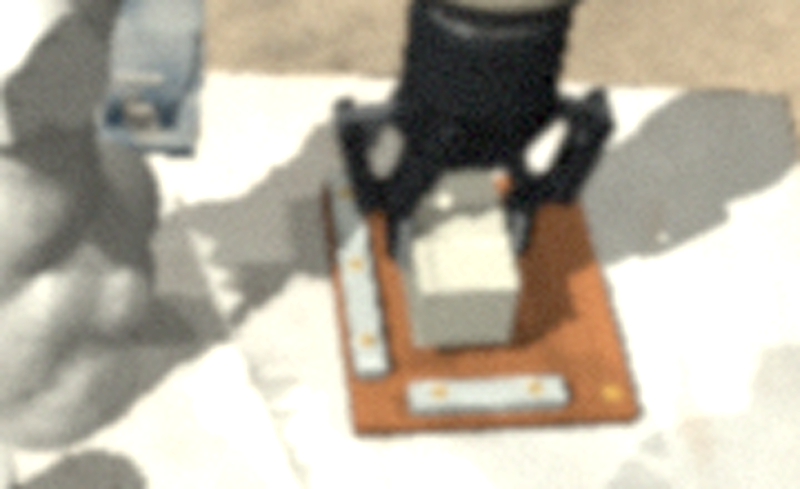

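The marble is parallel to the fences inside the corner, a little above the plate. I'll lower it until it touches.

```bash
python3 -m pendant '1 0 0 0.1 0; 1 0 0 0.2 0; 1 0 0 0.3 0; 1 0 0 0.34 0; 1 0 0 0.34 0'; python3 -m pendant '1 0 0 0.04 0; 1 0 0 0.04 0'; python3 -m pendant '1 0 0 0.04 0; 1 0 0 0.04 0'
```

```text
time: 14.7
eef_pos: [529.6, 167.4, 58.1]
orientation: [-0.0, 0.451, 0.893, -0.0]
wrist_force: [-0.8, -0.5, -5.5]
opening: 49.0
grip_force: 65.8
time: 14.95
eef_pos: [529.7, 167.4, 56.2]
orientation: [-0.0, 0.451, 0.893, -0.0]
wrist_force: [-0.4, 0.2, -3.4]
opening: 48.7
grip_force: 65.8
time: 15.2
eef_pos: [529.9, 167.5, 54.9]
orientation: [0.0, 0.451, 0.893, 0.0]
wrist_force: [-3.0, -1.3, 5.9]
opening: 49.0
grip_force: 67.2
```

```bash
python3 -m pendant '1 0.08 0.07 -0.02 0; 1 0.16 0.14 -0.02 0; 1 0.18 0.16 -0.02 0; 1 0.18 0.16 -0.02 0'; python3 -m pendant '1 0.04 0 0 0; 1 0.08 0 0 0; 1 0.08 0 0 0'; cat >> h.py <<'E'
def loc():
    s=np.array([523.66,148.09]);t=.6365
    Rm=np.array([[np.cos(t),-np.sin(t)],[np.sin(t),np.cos(t)]]); o,m=tool()
    print("local",(Rm.T@(o["eef_pos"][:2]-s)).round(2),"F loc",(Rm.T@o["wrist_force"][:2]).round(1),o["wrist_force"][2].round(1),"z",o["eef_pos"][2].round(1),"dyaw",round(np.arctan2(m[1,1],m[0,1])-t,4),"t",o["time"],"M",o["moment"].round(2))
E
python3 -c "
from h import *
loc()"
```

```text
time: 15.7
eef_pos: [530.7, 179.5, 55.1]
orientation: [-0.0, 0.451, 0.893, -0.0]
wrist_force: [-0.1, 0.8, -6.0]
opening: 48.5
grip_force: 65.8
time: 16.08
eef_pos: [528.3, 182.6, 55.3]
orientation: [-0.0, 0.451, 0.893, -0.0]
wrist_force: [1.1, 0.6, -5.2]
opening: 48.8
grip_force: 65.8
local [24.28 25.03] F loc [ 1.2 -0.2] -5.2 z 55.3 dyaw -0.0008 t 16.075 M [-0.05 -0.02 -0.01]
```

```bash
python3 -m pendant '1 0.02 0 0.01 0; 1 0.04 0 0.02 0; 1 0.04 0 0.02 0'; python3 -c "
from h import *
loc()"; python3 -m pendant '1 0.02 0 0 0; 1 0.04 0 0 0; 1 0.04 0 0 0'; python3 -c "
from h import *
loc()"
```

```text
time: 16.45
eef_pos: [527.9, 183.9, 54.9]
orientation: [0.001, 0.451, 0.893, 0.0]
wrist_force: [1.6, -5.4, 3.9]
opening: 49.0
grip_force: 67.1
local [24.66 26.27] F loc [-2.  -5.3] 3.9 z 54.9 dyaw -0.0013 t 16.45 M [-1.1   0.03  0.11]
time: 16.82
eef_pos: [527.6, 184.2, 55.1]
orientation: [0.002, 0.451, 0.892, -0.001]
wrist_force: [6.7, -15.6, 4.6]
opening: 48.4
grip_force: 66.8
local [24.68 26.7 ] F loc [ -3.9 -16.5] 4.6 z 55.1 dyaw -0.0022 t 16.825 M [-3.22 -1.33  0.26]
```

```bash
python3 -m pendant '1 -0.01 0.03 0 0; 1 -0.01 0.06 0 0; 1 -0.01 0.08 0 0; 1 -0.01 0.08 0 0'; python3 -c "
from h import *
loc()"; python3 -m pendant '1 0 0.03 0 0; 1 0 0.05 0 0; 1 0 0.05 0 0'; python3 -c "
from h import *
loc()"
```

```text
time: 17.32
eef_pos: [528.8, 185.0, 54.9]
orientation: [0.001, 0.451, 0.892, -0.003]
wrist_force: [-8.5, -25.6, 20.6]
opening: 48.9
grip_force: 69.0
local [26.09 26.57] F loc [-22.1 -15.6] 20.6 z 54.9 dyaw -0.0022 t 17.325 M [-4.99  2.14  0.61]
time: 17.7
eef_pos: [530.9, 186.5, 54.9]
orientation: [0.001, 0.451, 0.892, -0.003]
wrist_force: [-9.6, -25.9, 20.2]
opening: 48.8
grip_force: 69.0
local [28.62 26.56] F loc [-23.1 -15.1] 20.2 z 54.9 dyaw -0.0022 t 17.7 M [-4.98  2.14  0.65]
```

Steady 22 N while sliding means this is rubbing, not the fence. I'll ease the down pressure and continue.

```bash
python3 -m pendant '1 0 0.02 -0.03 0; 1 0 0.03 -0.03 0; 1 0 0.03 -0.03 0'; python3 -c "
from h import *
loc()"; python3 -m pendant '1 0 0.02 0 0; 1 0 0.04 0 0; 1 0 0.04 0 0'; python3 -c "
from h import *
loc()"
```

```text
time: 18.08
eef_pos: [531.9, 187.4, 55.4]
orientation: [0.001, 0.451, 0.892, -0.003]
wrist_force: [-3.8, -22.0, 3.1]
opening: 49.0
grip_force: 67.2
local [29.94 26.72] F loc [-16.2 -15.4] 3.1 z 55.4 dyaw -0.0022 t 18.075 M [-4.59  0.91  0.48]
time: 18.45
eef_pos: [532.0, 187.5, 55.3]
orientation: [-0.0, 0.451, 0.892, -0.004]
wrist_force: [-14.6, -30.0, 14.2]
opening: 49.1
grip_force: 68.4
local [30.14 26.73] F loc [-29.6 -15.5] 14.2 z 55.3 dyaw -0.0026 t 18.45 M [-6.22  3.08  0.58]
```

```bash
python3 -m pendant '1 0.01 0.02 -0.02 0; 1 0.02 0.04 -0.02 0; 1 0.02 0.04 -0.02 0; 1 0.02 0.04 -0.02 0'; python3 - <<'E'
from h import *
import cv2
loc()
a=camera("scene")[110:220,280:420];b=camera("top")[170:280,310:450]
cv2.imwrite("pics/end.png",cv2.convertScaleAbs(cv2.hconcat([cv2.resize(k,None,fx=2.85,fy=2.85,interpolation=cv2.INTER_CUBIC) for k in(a,b)]),alpha=1.4))
loc()
E
```

```text
time: 18.95
eef_pos: [532.1, 187.7, 55.4]
orientation: [-0.0, 0.452, 0.892, -0.006]
wrist_force: [-16.4, -41.6, 8.7]
opening: 49.0
grip_force: 67.8
local [30.3  26.85] F loc [-37.9 -23.8] 8.7 z 55.4 dyaw -0.0034 t 18.95 M [-8.59  3.23  0.75]
local [30.3  26.86] F loc [-38.  -25.8] 8.6 z 55.4 dyaw -0.0034 t 19.05 M [-8.61  3.27  0.74]
```

View pics/end.png

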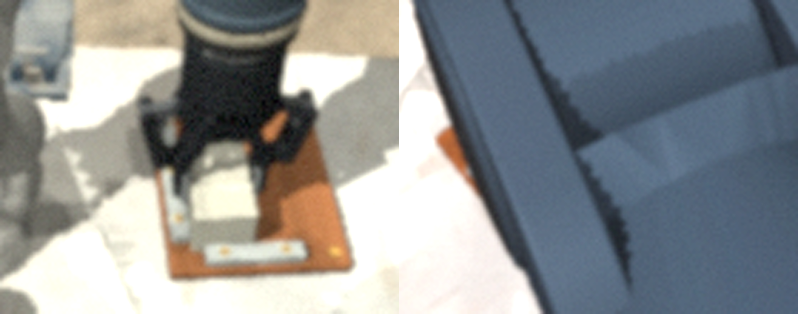

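The last picture shows the marble tucked in the corner between both fences, at about (222,215). The forces of 38 N and 25 N exceed what rubbing alone could give, so I'm handing the job in.

```bash
python3 -c "
from plant import *
print(finish_job())"
```

```text
the job is handed in; nothing more can be done
None
```

The job is handed in at about 19 s of the 72 s, with no verdict returned: the whetstone lies flat in the tray about 2 mm from its centre, and the marble is still gripped in the corner, pushed at about 38 N towards the long fence and 25 N towards the short one (wrist readings, rubbing included).

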